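# Weigh the bobbin box on the beam scale

### The job

The pink box of bobbins in the hanging pan has to be weighed. Slide the brass poise along the notched beam of the scale until the beam, let go, comes to rest with its pointer level with the white centre plates of the gauge at its end. Leave the box lying in the pan without touching it, and do not disturb the things lying round the scale.

Things in the scene. Friction and masses are not known exactly. Their poses are not given: they have to be found in the camera images.
- pivot (a point): Point on the pivot axis of the beam, 120 mm above the table, in a grey fork on the scale's base plate (385 mm long, 74 mm wide). The stand does not move. Its x axis is the pivot axis (horizontal, across the beam); its -y axis points along the long, notched arm towards the gauge; z is up. The fork and base come no higher than 135 mm above the table.
- centre_mark (a point): Centre of the gauge, 235 mm from the pivot and at the same height: an upright steel loop (150 mm high over the table, 36 mm wide across the beam) round the pointer. Two white plates 12 mm high, one on each post, mark the centre.
- pointer_tip (a point): Tip of the pointer, the thin free end of the beam's long arm (5 mm thick), 258 mm from the pivot; it passes through the gauge and stands out 19 mm beyond it. It is centred when it stands level with the white centre plates.
- poise_grip (a point): Point in the middle of the grip tab of the brass poise that rides on the beam: the tab is 16 mm thick across the beam, 30 mm long along it and 44 mm high (its top is 16 mm above this point). The point lies 52 mm above the beam's axis. Under the tab, from 28 mm below this point, the poise is 28 mm wide across the beam and 36 mm long. Take the tab from above, across the beam. The frame turns with the beam: -y points along the beam to the gauge.
- poise (a joint): Position of the poise along the beam in m, 0 to 0.150: 0 is 45 mm from the pivot, growing towards the gauge. A sprung pawl inside it clicks into notches 10 mm apart, at values 0, 0.010, 0.020 and so on; pulling it over a ridge takes about 3 to 8 N (hold the tab firmly), and once let go it rests in a notch.
- beam (a joint): Tilt of the beam in rad: 0 is level (pointer centred), positive has the pointer down. Between stops at -0.08 and +0.08. Let go, it comes to rest in about 0.8 s. Poise too far out: pointer down; too near the pivot: pointer up. Within the stops it settles about 0.034 rad lower for each 10 mm that the poise is moved outwards. The weight of the box is unknown: the poise position that centres the pointer lies between 0.03 and 0.13, and the poise starts nearer the pivot.
- pan_floor (a point): Centre of the floor of the aluminium pan (128 by 96 mm inside a 9 mm rim) that hangs freely by a wire yoke from the beam's short arm, 75 mm from the pivot on the side away from the gauge; it stays level.
- box_centre (a point): Centre of the pink clear bobbin box lying loose in the pan, 103 x 75 x 24 mm. It is to stay there untouched.
- cutter_centre (a point): Rotary cutter lying on the table on one side of the scale, 178 mm long, 21 mm high: leave alone.
- spool_centre (a point): Middle of a standing thread spool, 33 mm across, 60 mm high, by the scale: leave alone.
- tape_centre (a point): Round tape measure lying by the scale, 74 mm long, 18 mm high: leave alone.
There are look-alikes about, which are no part of the job. What is meant by the part that bears box_centre is not purple or red, and is the smaller of those in its own colour.

How it is judged:
By the outcome, as a careful person would: the job done as asked, in the order asked, and still so for the second after the job is handed in, with the robot touching nothing.
It also fails if it takes over 64 s, if anything falls off the work surface, if the arm or the gripper's body presses on something with over 40 N, if the wrist force passes 120 N, or if a joint passes its speed limit or range.

### The arm

A 6-joint arm with a two-finger parallel gripper is mounted at the origin on a cart in front of the work surface, level with it; the furniture and walls round the work are solid. World frame = base frame: x ahead of the robot, y to its left, z up, the work surface at z = 0. Lengths are in m, angles in rad, forces in N, time in s.
With the tool pointing down it reaches from about 0.375 to 0.975 m from the base axis. Payload 3.8 kg.
Tool frame: the origin (TCP) lies midway between the tips of the shut fingers; the grasp point (between the pads) lies 19 mm behind it; z points along the fingers, y is the line along which they close (so a half turn about z gives the same grasp; the last joint's range is limited). The gripper opens to 85 mm and grips with 20 to 120 N. Pads are 22 mm wide; open, the fingers measure 114 mm over their backs; the gripper's body (76 mm by 85 mm) begins 54 mm behind the grasp point. The pads swing forward as they close: fully open they stand 13 mm farther back than shut.
Start: joints at [1.137, 0.264, 1.604, -0, 1.274, -0.037], TCP at [0.261, 0.623, 0.231] pointing down, gripper open.
Joint ranges: [-2.63, 2.63], [-0.94, 2.18], [0.31, 2.57], [-1.31, 4.45], [0, 2.66], [-2.55, 2.55]. Speed limits (rad/s): [2.57, 2.57, 3.14, 3.14, 3.14, 3.14].

### API

Orientations are given as a rotation vector (axis times angle).
In Python, from workcell import bot gives the robot as it stands.
- The arm moves only by the tool jog_arm, never from a script. Its argument "motion" is a list of rows, each a list of 5 numbers: the opening, from -1 (shut) to 1 (fully open), then the shift along the tool's x, y, z in mm, then the turn about the tool's z in degrees. In form: [[claw, x, y, z, twist], ...]. A call has 1 to 10 rows; each row shifts and turns the commanded pose from where the row before left it, along the tool's axes as they then stand; what a row does not reach is not made up. A row lasts 1/12 s, in which the tool goes at most 41.7 mm and 7.16 degrees, less where a joint would pass 70% of its speed; a pose out of reach is approached as far as the arm can. A call with a gripper value outside its range is refused whole. The fingers move at their own pace and stop on an object; "force" is the grip in N (left out, the last holds). Time passes only in rows, so rows that do not move let the fingers close. It gives the time, the measured TCP pose, the force, the opening and the grip force at its end, in the units of the state.
- bot.read_state(): the state, without advancing time (a new reading comes with each control period).
- bot.read_camera(name): name is "scene" or "top" or "wrist"; returns (picture, depth): 480x640x3 uint8, red, green, blue; 480x640 float32, m along the optical axis (not along the pixel's ray), 0 where there is no reading.
- bot.get_calibration(name): a dict with "vfov" (degrees; the focal length in pixels is half the picture's height over the tangent of half this angle, whatever the lens; pixels are square), "cx", "cy" (the principal point, pixels), "dist" ([k1, k2, p1, p2, k3] as OpenCV has them; the pictures are not rectified), "rvec" (rotation vector, rad) and "tvec" (3), from world to camera coordinates, as OpenCV has them; the wrist camera has in their place "tool_from_camera" (4x4, takes a point from camera to tool coordinates, whose origin is the TCP and whose axes are the flange's). Camera axes: x right, y down, z forward; pixel columns grow to the right and rows downward; lengths in m; the calibration is good to about 2 mm. A picture is of the moment at which its call begins: read the wrist's pose just before it. get_calibration takes no time and is no camera call.
- bot.finish_job(): hands the job in; it is judged then, once.
The state is a dict: "time": time; "q": joint angles; "joint_vel": joint speeds; "joint_torque": joint torques, N m; "tool_pos": TCP position; "tcp_rot": TCP orientation; "wrist_force": force on the tool from outside, world axes, zero at the start; "torque": the same for the moment, N m; "width": opening from 0.0 (shut) to 1.0 (fully open); "grip_force": force on a finger pad.
Only numpy, scipy, OpenCV 4.12 (cv2) and the standard library are available. Lean on these libraries where they do the work, as an engineer would, in place of code of your own. Each camera call takes 0.05 s, during which the arm holds its last target. There are 200 camera calls.

## Working session

There is one attempt and no reset: what is moved stays moved. The work goes in short steps, Python scripts to look and compute and a tool call to move; the robot and the scene stay as the last step left them, time stands still between calls to the robot, and variables do not carry over. Pictures are saved under pics/ and viewed, at most 10 in all, crops included, and the job is handed in when it is done.

Besides the shell and the picture viewer there is one more tool, called after ">>>" as a command line: name --pt "numbers of a row" for each row, then --argument value for the rest. jog_arm: Moves the arm, as the interface text tells. Its arguments: {"type":"object","properties":{"motion":{"type":"array"},"force":{"type":"number"}},"required":["motion"]}

```bash
mkdir -p pics
cat > h.py <<'E'
import numpy as np,cv2
from workcell import bot
def cal(n):
    c=bot.get_calibration(n); f=240/np.tan(np.radians(c["vfov"])/2)
    return c,np.array([[f,0,c["cx"]],[0,f,c["cy"]],[0,0,1]]),np.array(c["dist"],float)
def snap(n,name):
    s=bot.read_state(); im,d=bot.read_camera(n)
    cv2.imwrite(f"pics/{name}.png",im[:,:,::-1]); np.savez(f"pics/{name}.npz",im=im,d=d,pos=s["tool_pos"],rot=s["tcp_rot"]); return im,d
def world(n,uv,z,pos=None,rot=None):
    c,K,D=cal(n); uv=np.array(uv,float).reshape(-1,1,2); z=np.array(z,float).reshape(-1,1)
    p=cv2.undistortPoints(uv,K,D).reshape(-1,2); P=np.hstack([p,np.ones((len(p),1))])*z
    if n=="wrist":
        T=np.array(c["tool_from_camera"]); P=P@T[:3,:3].T+T[:3,3]
        return P@cv2.Rodrigues(np.array(rot))[0].T+pos
    R=cv2.Rodrigues(np.array(c["rvec"]))[0]; return (P-np.array(c["tvec"]).ravel())@R
def cloud(n,d,pos=None,rot=None):
    v,u=np.mgrid[:480,:640]; return world(n,np.dstack([u,v]),d.ravel(),pos,rot).reshape(480,640,3)
E
python3 - <<'E'
from h import *
a,_=snap("scene","s0"); b,_=snap("top","t0")
print(bot.read_state())
E
```

```text
{'time': 0.1, 'q': array([ 1.13712065e+00,  2.64680804e-01,  1.60524540e+00,  4.67577853e-07,
        1.27371563e+00, -3.68686042e-02]), 'joint_vel': array([-0.00026982, -0.0023401 , -0.00584265,  0.00055427, -0.00041445,
       -0.00055042]), 'joint_torque': array([ 8.97559075e-04, -5.16707110e+01, -3.68587947e+01,  1.01266548e-04,
        6.34315104e-03,  2.69627145e-05]), 'tool_pos': array([0.26057189, 0.62195283, 0.23008022]), 'tcp_rot': array([-0.61912752, -3.07949215,  0.00312952]), 'wrist_force': array([-0.25962497, -0.3552043 ,  0.33656843]), 'torque': array([ 0.01842605, -0.01456629, -0.00613683]), 'grip_force': 0.0, 'width': 1.0002836145103884}
```

View pics/s0.png

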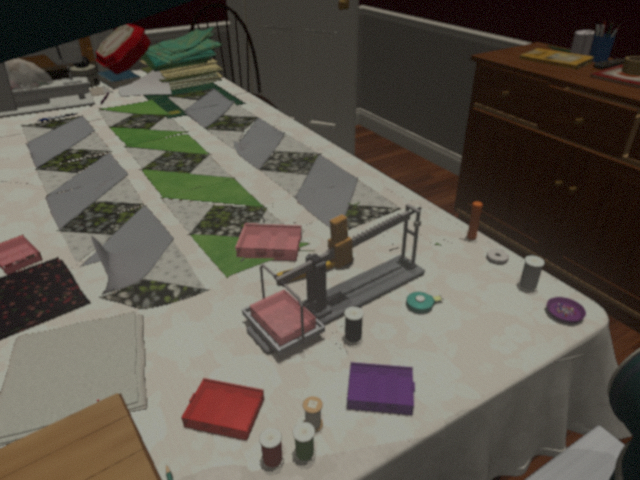

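View pics/t0.png

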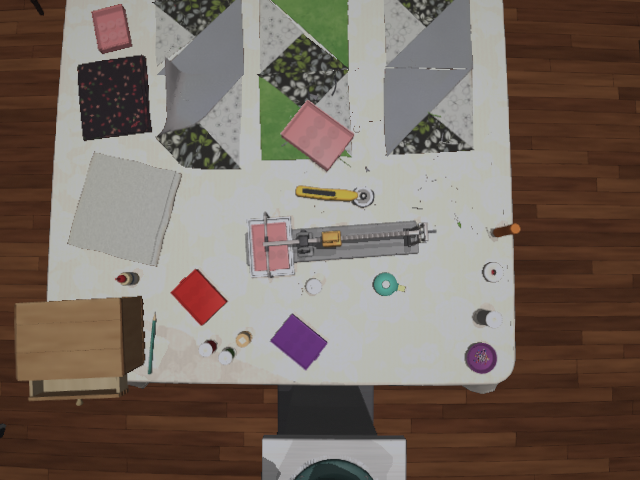

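The pink box in the pan is at scene (285,318) and top (270,247). The other pink ones are at top (317,135), which is larger, and (111,28), which isn't in the pan; the red (199,297) and purple (299,341) boxes are the wrong colour. The poise is at top (331,239), the gauge at about (420,233) and the pan at the left end. Next I'll measure these and enlarge a crop.

Run:
```python
from h import *
t=np.load("pics/t0.npz"); s=np.load("pics/s0.npz")
C=cloud("top",t["d"]); S=cloud("scene",s["d"]); np.set_printoptions(precision=4,suppress=True)
for n,u,v in [("table",350,290),("poise",331,239),("pan",270,247),("big",317,135),("small",111,28),("spool",314,286),("cutter",330,193),("tape",386,285),("loop",422,233),("base",390,248),("wood",70,340)]: print(n,C[v,u])
for n,P,im in (("top",C,t["im"]),("scene",S,s["im"])):
    hsv=cv2.cvtColor(im,cv2.COLOR_RGB2HSV); 
    m=(P[...,2]>.13)&(P[...,2]<.22)&(P[...,0]>.35)&(P[...,0]<.75)&(P[...,1]>-.35)&(P[...,1]<.3)
    b=m&(hsv[...,0]>8)&(hsv[...,0]<28)&(hsv[...,1]>110)
    print(n,m.sum(),b.sum()); Q=P[b]; print(Q.min(0),Q.max(0),np.median(Q,0))
    top=Q[Q[:,2]>np.percentile(Q[:,2],90)-.006]; print("top",top.mean(0),top.min(0),top.max(0))
# pink boxes sizes
for u,v in [(270,247),(317,135),(111,28)]:
    hsv=cv2.cvtColor(t["im"],cv2.COLOR_RGB2HSV); k=((hsv[...,0]>165)|(hsv[...,0]<8))&(hsv[...,1]>60)
    l=cv2.connectedComponents(k.astype(np.uint8))[1]; Q=C[l==l[v,u]]; Q=Q[np.abs(Q[:,2]-C[v,u,2])<.01]
    print(u,v,np.array(cv2.minAreaRect(Q[:,:2].astype(np.float32))[1]),Q.mean(0))
a=cv2.resize(t["im"][180:300,230:450,::-1],None,fx=3.6,fy=3.6,interpolation=3)[:,:790]
b=cv2.resize(s["im"][195:360,230:440,::-1],None,fx=3.6,fy=3.6,interpolation=3)
cv2.imwrite("pics/crop1.png",cv2.resize(np.vstack([a,cv2.resize(b,(a.shape[1],620))]),(600,600)) if 0 else b[:600])
cv2.imwrite("pics/crop2.png",a)
```

```text
table [ 0.4775 -0.0358  0.0002]
poise [0.5766 0.015  0.1915]
pan [0.5697 0.1397 0.0468]
big [0.8206 0.0404 0.0324]
small [1.0861 0.5281 0.0194]
spool [0.4876 0.0448 0.0587]
cutter [0.6926 0.0106 0.0195]
tape [ 0.4896 -0.1132  0.0195]
loop [ 0.6067 -0.1992 -0.0022]
base [ 0.5715 -0.1242  0.0091]
wood [0.3782 0.5252 0.1275]
top 860 258
[ 0.5684 -0.004   0.1343] [0.5954 0.0313 0.1966] [0.5783 0.0133 0.1899]
top [0.582  0.0171 0.1917] [0.573  0.0022 0.1876] [0.5915 0.0313 0.1966]
scene 1388 184
[ 0.566  -0.0006  0.1335] [0.585  0.0329 0.1953] [0.5736 0.0185 0.1861]
top [0.5774 0.0199 0.1916] [0.572  0.0058 0.1873] [0.585  0.0329 0.1953]
270 247 [0.052  0.0415] [0.5484 0.1225 0.0458]
317 135 [0.1348 0.1005] [0.8236 0.0405 0.0315]
111 28 [0.1046 0.077 ] [1.0862 0.5279 0.0224]
```

View pics/crop1.png

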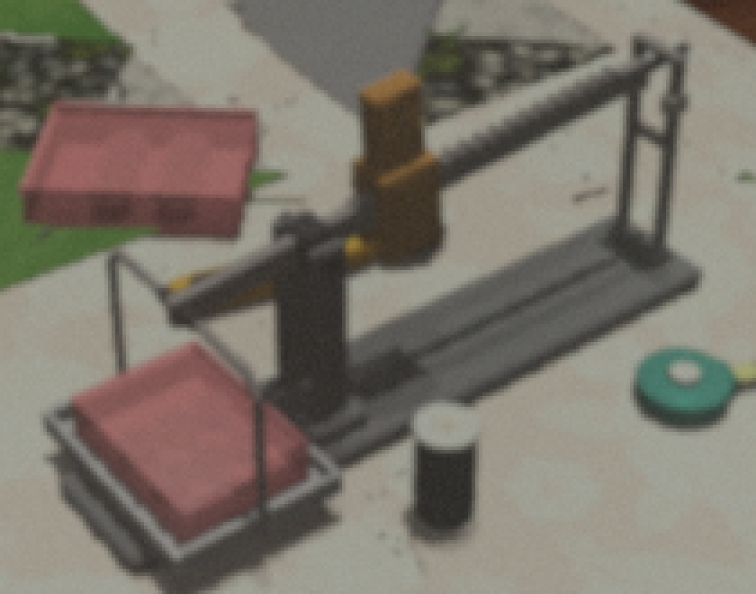

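View pics/crop2.png

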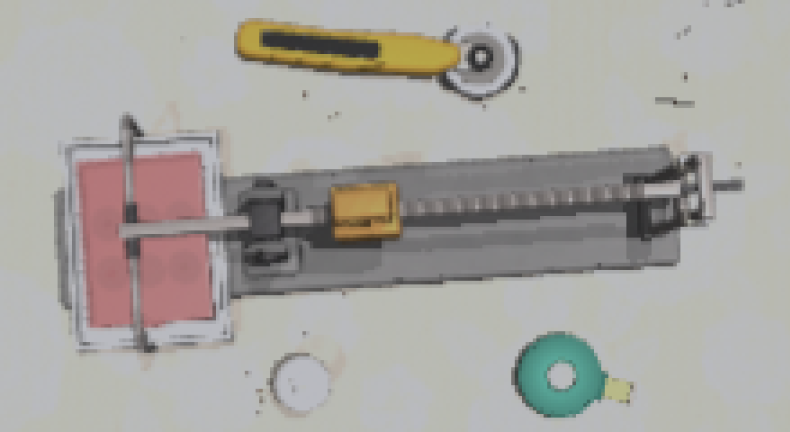

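The crops show the poise as a plain brass tab with its wider body on the beam, starting near the pivot. The pointer is up at the upper stop. The box in the pan is pink, smaller than its pink neighbour, and won't be touched. Next I'll work out the beam geometry.

```bash
cat >> h.py <<'E'
def rayz(n,uv,z):
    A,B=world(n,[uv],[.5])[0],world(n,[uv],[1.5])[0]; return A+(B-A)*(z-A[2])/(B[2]-A[2])
E
python3 - <<'E'
from h import *
np.set_printoptions(precision=4,suppress=True)
tip=rayz("top",(436.1,231.4),.14); se=rayz("top",(263.9,244.2),.114); pv=rayz("top",(303.9,238.9),.13)
d=(tip-se)[:2]; d/=np.linalg.norm(d)
print("tip,short,pivot",tip,se,pv,"dir",d,np.degrees(np.arctan2(d[0],-d[1])))
print("tip-pivot",(tip-pv)[:2]@d)
# base plate: low points 
t=np.load("pics/t0.npz");im=t["im"].astype(int);C=cloud("top",t["d"])
m=(C[...,2]<.03)&(C[...,2]>-.02)&(im.max(2)<140)&(im.max(2)-im.min(2)<25)&(C[...,0]>.5)&(C[...,0]<.68)&(C[...,1]<.1)&(C[...,1]>-.25)
l=cv2.connectedComponentsWithStats(cv2.morphologyEx(m.astype(np.uint8),2,np.ones((3,3))))
i=1+np.argmax(l[2][1:,4]);Q=C[l[1]==i][:,:2].astype(np.float32);print("base",cv2.minAreaRect(Q))
n=np.array([-d[1],d[0]])
for nm,P in (("top",[.582,.0171]),("scene",[.5774,.0199])):
    q=np.array(P)-pv[:2]; print(nm,"along",q@d,"across",q@n)
s=bot.read_state();R=cv2.Rodrigues(s["tcp_rot"])[0];print(R)
E
```

```text
tip,short,pivot [ 0.5968 -0.191   0.14  ] [0.5713 0.1452 0.114 ] [0.5812 0.0654 0.13  ] dir [ 0.0758 -0.9971] 4.345245802057618
tip-pivot 0.25680829632550567
base ((0.5704695582389832, -0.0466797798871994), (0.041891176253557205, 0.2799942195415497), 4.48743200302124)
top along 0.04818659749849458 across -0.0028120723473392256
scene along 0.045046121406587404 across -0.007186704893754852
[[-0.9223  0.3865 -0.0009]
 [ 0.3865  0.9223 -0.0019]
 [ 0.0001 -0.002  -1.    ]]
```

>>> jog_arm --pt "1 -29.4 -24.1 -2.2 0" --pt "1 -29.4 -24.1 -2.2 0" --pt "1 -29.4 -24.1 -2.2 0" --pt "1 -29.4 -24.1 -2.2 0" --pt "1 -29.4 -24.1 -2.2 0" --pt "1 -29.4 -24.1 -2.2 0" --pt "1 -29.4 -24.1 -2.2 0" --pt "1 -29.4 -24.1 -2.2 0" --pt "1 -29.4 -24.1 -2.2 0" --pt "1 -29.4 -24.1 -2.2 0"

```text
time: 0.93
tool_pos: [0.439, 0.2848, 0.253]
tcp_rot: [-0.619, -3.08, 0.001]
wrist_force: [0.3, 0.5, -0.3]
width: 0.997
grip_force: 0.0
```

>>> jog_arm --pt "1 -29.4 -24.1 -2.2 0" --pt "1 -29.4 -24.1 -2.2 0" --pt "1 -29.4 -24.1 -2.2 0" --pt "1 -29.4 -24.1 -2.2 0" --pt "1 -29.4 -24.1 -2.2 0" --pt "1 -29.4 -24.1 -2.2 0" --pt "1 -29.4 -24.1 -2.2 0" --pt "1 -29.4 -24.1 -2.2 0" --pt "1 0 0 0 7" --pt "1 0 0 0 7"

```text
time: 1.77
tool_pos: [0.5819, 0.0154, 0.2702]
tcp_rot: [-1.004, -2.976, 0.001]
wrist_force: [0.2, 0.6, -0.6]
width: 1.001
grip_force: 0.0
```

>>> jog_arm --pt "1 0 0 0 7" --pt "1 0 0 0 7" --pt "1 0 0 0 7" --pt "1 0 0 0 7" --pt "1 0 0 0 7" --pt "1 0 0 0 7" --pt "1 0 0 0 7" --pt "1 0 0 0 0" --pt "1 0 0 0 0"

```text
time: 2.52
tool_pos: [0.581, 0.0179, 0.2704]
tcp_rot: [-2.133, -2.306, 0.001]
wrist_force: [0.5, 0.5, -0.2]
width: 0.998
grip_force: 0.0
```

Run:
```python
from h import *
np.set_printoptions(precision=4,suppress=True)
im,d=snap("wrist","w0"); t=np.load("pics/w0.npz")
print(bot.read_state()["q"],t["pos"],t["rot"]);print(cv2.Rodrigues(t["rot"])[0])
P=cloud("wrist",d,t["pos"],t["rot"]); hsv=cv2.cvtColor(im,cv2.COLOR_RGB2HSV)
b=(P[...,2]>.13)&(P[...,2]<.22)&(hsv[...,0]>8)&(hsv[...,0]<28)&(hsv[...,1]>110)&(d>0)
Q=P[b];print(b.sum(),Q.min(0),Q.max(0))
T=Q[Q[:,2]>.183];print("top",T.mean(0),cv2.minAreaRect(T[:,:2].astype(np.float32)))
```

```text
[-0.012   0.0656  1.7608 -0.      1.3159 -0.0898] [0.581  0.0179 0.2704] [-2.1329 -2.3056  0.001 ]
[[-0.0777  0.997  -0.0009]
 [ 0.997   0.0777  0.    ]
 [ 0.0001 -0.0009 -1.    ]]
2263 [ 0.5684 -0.0038  0.1302] [0.5983 0.06   0.1942]
top [0.5829 0.0188 0.1911] ((0.5830126404762268, 0.01799166575074196), (0.016800375655293465, 0.02919534221291542), 4.911064624786377)
```

View pics/w0.png

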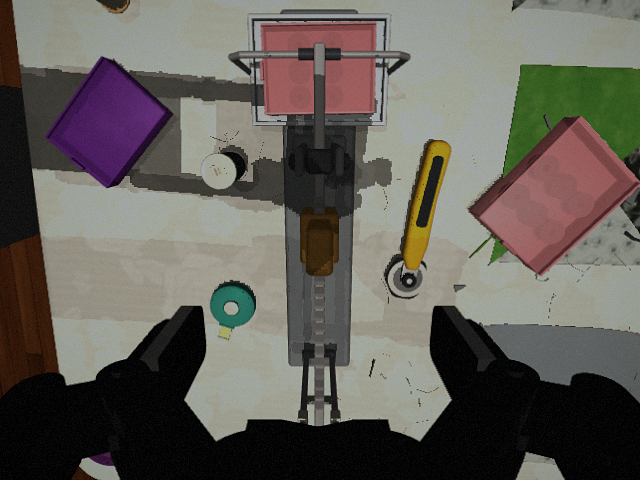

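The tab top is at (0.583, 0.018, 0.191) and measures 17 x 29 mm, which agrees with the given 16 x 30. It shows at wrist pixel (320,245), square to the fingers. Descending on it now.

>>> jog_arm --pt "1 -1 2 12 0" --pt "1 0 0 12 0" --pt "1 0 0 12 0" --pt "1 0 0 12 0" --pt "1 0 0 12 0" --pt "1 0 0 12 0" --pt "1 0 0 12 0" --pt "1 0 0 12 0" --pt "1 0 0 9 0" --pt "1 0 0 7 0"

```text
time: 3.4
tool_pos: [0.5828, 0.0171, 0.1573]
tcp_rot: [-2.136, -2.302, 0.002]
wrist_force: [0.1, 0.2, -0.1]
width: 0.999
grip_force: 0.0
```

>>> jog_arm --pt "-1 0 0 0 0" --pt "-1 0 0 0 0" --pt "-1 0 0 0 0" --pt "-1 0 0 0 0" --pt "-1 0 0 0 0" --pt "-1 0 0 0 0" --pt "-1 0 0 0 0" --pt "-1 0 0 0 0" --force 50

```text
time: 4.07
tool_pos: [0.5822, 0.0169, 0.1598]
tcp_rot: [-2.136, -2.302, 0.003]
wrist_force: [-5.7, -0.3, 5.2]
width: 0.178
grip_force: 50.6
```

>>> jog_arm --pt "-1 -4 0 -0.3 0" --pt "-1 -7 0 -0.5 0" --pt "-1 -8 0 -0.6 0" --pt "-1 -8 0 -0.6 0" --pt "-1 -8 0 -0.6 0" --pt "-1 -8 0 -0.6 0" --pt "-1 -8 0 -0.6 0" --pt "-1 -8 0 -0.6 0" --pt "-1 -7 0 -0.5 0" --pt "-1 -4 0 -0.3 0"

```text
time: 4.9
tool_pos: [0.5876, -0.0526, 0.1641]
tcp_rot: [-2.136, -2.301, 0.001]
wrist_force: [-3.6, 0.9, 3.2]
width: 0.184
grip_force: 50.4
```

>>> jog_arm --pt "-1 0 0 0 0" --pt "-1 0 0 0 0" --pt "-1 0 0 0 0"

```text
time: 5.15
tool_pos: [0.5877, -0.0533, 0.1644]
tcp_rot: [-2.137, -2.302, 0.003]
wrist_force: [-5.5, -0.4, 3.7]
width: 0.186
grip_force: 50.5
```

>>> jog_arm --pt "1 0 0 0 0" --pt "1 0 0 0 0" --pt "1 0 0 0 0" --pt "1 0 0 0 0" --pt "1 0 0 -15 0" --pt "1 0 0 -20 0" --pt "1 0 0 -20 0" --pt "1 0 0 -20 0" --pt "1 0 0 -20 0" --pt "1 0 0 -15 0"

```text
time: 5.98
tool_pos: [0.5894, -0.0528, 0.2763]
tcp_rot: [2.136, 2.301, 0.002]
wrist_force: [0.8, 1.0, -0.7]
width: 0.998
grip_force: 0.0
```

>>> jog_arm --pt "1 0 0 0 0" --pt "1 0 0 0 0" --pt "1 0 0 0 0" --pt "1 0 0 0 0" --pt "1 0 0 0 0" --pt "1 0 0 0 0" --pt "1 0 0 0 0" --pt "1 0 0 0 0"

```text
time: 6.65
tool_pos: [0.5884, -0.0527, 0.2736]
tcp_rot: [-2.137, -2.302, 0.001]
wrist_force: [0.2, -0.4, -0.3]
width: 1.001
grip_force: 0.0
```

```bash
cat >> h.py <<'E'
def look(k):
    np.set_printoptions(precision=4,suppress=True)
    s0,_=snap("scene","s"+k); im,d=snap("wrist","w"+k); t=np.load(f"pics/w{k}.npz"); print(t["pos"],bot.read_state()["time"])
    P=cloud("wrist",d,t["pos"],t["rot"]); hsv=cv2.cvtColor(im,cv2.COLOR_RGB2HSV)
    b=(P[...,2]>.13)&(P[...,2]<.23)&(hsv[...,0]>8)&(hsv[...,0]<28)&(hsv[...,1]>110)&(d>0)
    Q=P[b]; T=Q[Q[:,2]>np.percentile(Q[:,2],95)-.008]; print("tab top",T.mean(0),cv2.minAreaRect(T[:,:2].astype(np.float32)))
    A=np.c_[T[:,1],T[:,0],np.ones(len(T))]; print("tab slope dz/dy",np.linalg.lstsq(A,T[:,2],rcond=None)[0][0])
    ax=np.array([.0765,-.997]); r=(P[...,:2]-[.5812,.0654]); al=r@ax; ac=r@np.array([.997,.0765])
    m=(abs(ac)<.006)&(P[...,2]>.1)&(P[...,2]<.16)&(d>0)&~b&(al>-.07)&(al<.26)
    if m.sum()>20:
        for lo in np.arange(-.07,.26,.03):
            k2=m&(al>=lo)&(al<lo+.03)
            if k2.sum()>5: print("beam",round(lo+.015,3),k2.sum(),np.median(P[k2][:,2]))
    c=s0[195:290,370:450,::-1]; cv2.imwrite(f"pics/g{k}.png",np.hstack([cv2.resize(s0[190:360,230:440,::-1],(525,425),interpolation=2),cv2.resize(c,None,fx=3.4,fy=425/95,interpolation=2)]))
E
python3 -c "
from h import *
look('1')"
```

```text
[ 0.5885 -0.0527  0.2738] 6.75
tab top [ 0.5883 -0.0507  0.1968] ((0.5883625149726868, -0.05126350745558739), (0.01713290996849537, 0.029105231165885925), 4.242612838745117)
tab slope dz/dy -0.09934837536290601
beam -0.025 533 0.1257861577660425
beam 0.005 728 0.13003132500844367
beam 0.035 486 0.13249823582946701
beam 0.065 471 0.1348242859186465
beam 0.095 397 0.13682148853599893
beam 0.155 200 0.14331644923622017
beam 0.185 358 0.14441731921459372
beam 0.215 313 0.144744511318562
beam 0.245 201 0.1445207933368244
```

View pics/g1.png

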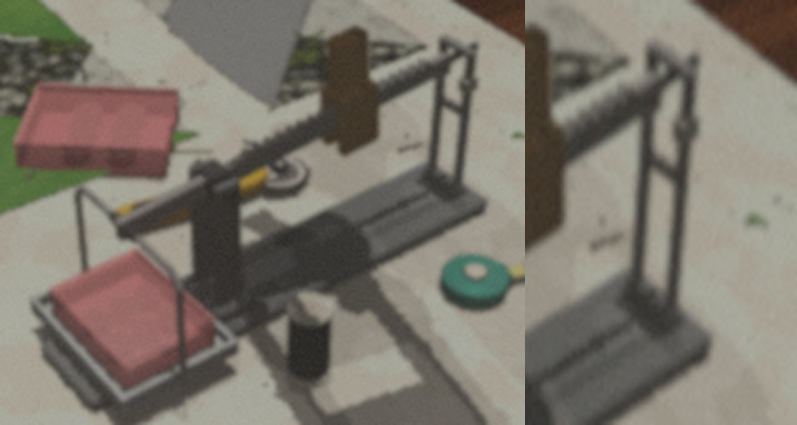

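The pointer still sits at the top stop (gauge panel: beam high at about (655,90), plate at (685,128)). The tab rose 5.7 mm over 70 mm of travel, which is the stop slope. So I'll move to 0.110.

>>> jog_arm --pt "1 0 -0.5 15 0" --pt "1 0 0 20 0" --pt "1 0 0 20 0" --pt "1 0 0 20 0" --pt "1 0 0 20 0" --pt "1 0 0 10 0" --pt "1 0 0 5 0" --pt "1 0 0 0 0"

```text
time: 7.42
tool_pos: [0.5874, -0.0527, 0.1629]
tcp_rot: [-2.136, -2.301, 0.002]
wrist_force: [0.2, 0.3, -0.2]
width: 1.001
grip_force: 0.0
```

>>> jog_arm --pt "-1 0 0 0 0" --pt "-1 0 0 0 0" --pt "-1 0 0 0 0" --pt "-1 0 0 0 0" --pt "-1 0 0 0 0" --pt "-1 0 0 0 0" --pt "-1 0 0 0 0" --pt "-1 0 0 0 0" --force 50

```text
time: 8.08
tool_pos: [0.5876, -0.0529, 0.1644]
tcp_rot: [-2.137, -2.302, 0.001]
wrist_force: [-3.0, -1.4, 2.7]
width: 0.18
grip_force: 51.8
```

>>> jog_arm --pt "-1 -3 0 -0.2 0" --pt "-1 -5 0 -0.4 0" --pt "-1 -7 0 -0.5 0" --pt "-1 -7 0 -0.5 0" --pt "-1 -5 0 -0.4 0" --pt "-1 -3 0 -0.2 0" --pt "-1 0 0 0 0" --pt "-1 0 0 0 0" --pt "-1 0 0 0 0"

```text
time: 8.83
tool_pos: [0.59, -0.0831, 0.1664]
tcp_rot: [2.137, 2.302, -0.001]
wrist_force: [-5.1, -0.3, 2.2]
width: 0.182
grip_force: 51.8
```

>>> jog_arm --pt "1 0 0 0 0" --pt "1 0 0 0 0" --pt "1 0 0 0 0" --pt "1 0 0 0 0" --pt "1 0 0 -15 0" --pt "1 0 0 -20 0" --pt "1 0 0 -20 0" --pt "1 0 0 -20 0" --pt "1 0 0 -20 0" --pt "1 0 0 -15 0"

```text
time: 9.67
tool_pos: [0.5912, -0.0828, 0.2784]
tcp_rot: [2.136, 2.301, 0.002]
wrist_force: [0.4, -0.1, 1.0]
width: 1.0
grip_force: 0.0
```

>>> jog_arm --pt "1 0 0 0 0" --pt "1 0 0 0 0" --pt "1 0 0 0 0" --pt "1 0 0 0 0" --pt "1 0 0 0 0" --pt "1 0 0 0 0" --pt "1 0 0 0 0" --pt "1 0 0 0 0"

```text
time: 10.33
tool_pos: [0.5901, -0.0826, 0.2757]
tcp_rot: [-2.137, -2.302, 0.001]
wrist_force: [-0.5, 1.1, 1.0]
width: 0.999
grip_force: 0.0
```

```bash
python3 -c "
from h import *
look('2')"
```

```text
[ 0.5902 -0.0826  0.276 ] 10.4333
tab top [ 0.5908 -0.0833  0.1935] ((0.5906811356544495, -0.08429073542356491), (0.016733190044760704, 0.029692605137825012), 4.821221828460693)
tab slope dz/dy -0.06824823681609427
beam 0.005 717 0.12976236371283653
beam 0.035 546 0.13089863744332048
beam 0.065 508 0.1323208214673829
beam 0.095 463 0.13355478940408363
beam 0.125 409 0.13444050684415557
beam 0.185 165 0.13847106074288687
beam 0.215 314 0.13659416511035166
beam 0.245 234 0.1486211760464098
```

View pics/g2.png

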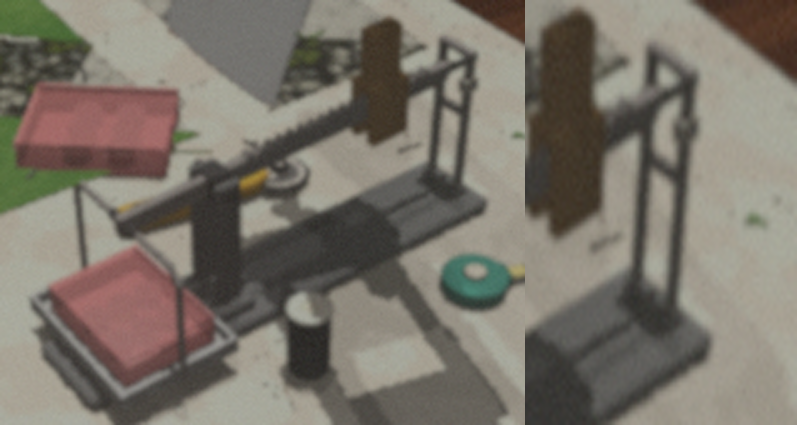

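The pointer has come off the stop. Beam heights give a slope of about 0.039 and the tab height about 0.04, still pointer-up, so one more notch should centre it: 0.120. The beam now passes just above the plates.

>>> jog_arm --pt "1 -1.5 0 15 0" --pt "1 0 0 20 0" --pt "1 0 0 20 0" --pt "1 0 0 20 0" --pt "1 0 0 20 0" --pt "1 0 0 12 0" --pt "1 0 0 7 0" --pt "1 0 0 0 0"

```text
time: 11.1
tool_pos: [0.5893, -0.084, 0.1604]
tcp_rot: [-2.135, -2.301, 0.003]
wrist_force: [0.6, -0.0, 0.7]
width: 1.002
grip_force: 0.0
```

>>> jog_arm --pt "-1 0 0 0 0" --pt "-1 0 0 0 0" --pt "-1 0 0 0 0" --pt "-1 0 0 0 0" --pt "-1 0 0 0 0" --pt "-1 0 0 0 0" --pt "-1 0 0 0 0" --pt "-1 0 0 0 0" --force 50

```text
time: 11.77
tool_pos: [0.5901, -0.0844, 0.1625]
tcp_rot: [-2.137, -2.303, 0.001]
wrist_force: [-2.2, -1.7, 2.1]
width: 0.173
grip_force: 51.8
```

>>> jog_arm --pt "-1 -2 0 -0.1 0" --pt "-1 -3 0 -0.1 0" --pt "-1 -3 0 -0.1 0" --pt "-1 -2 0 -0.1 0" --pt "-1 0 0 0 0" --pt "-1 0 0 0 0" --pt "-1 0 0 0 0"

```text
time: 12.35
tool_pos: [0.5909, -0.0945, 0.1627]
tcp_rot: [-2.137, -2.302, 0.001]
wrist_force: [-3.3, -1.8, 2.2]
width: 0.177
grip_force: 51.9
```

>>> jog_arm --pt "1 0 0 0 0" --pt "1 0 0 0 0" --pt "1 0 0 0 0" --pt "1 0 0 0 0" --pt "1 0 0 -15 0" --pt "1 0 0 -20 0" --pt "1 0 0 -20 0" --pt "1 0 0 -20 0" --pt "1 0 0 -20 0" --pt "1 0 0 -15 0"

```text
time: 13.18
tool_pos: [0.5919, -0.0943, 0.2748]
tcp_rot: [2.136, 2.301, 0.002]
wrist_force: [0.1, 0.3, -0.2]
width: 0.998
grip_force: 0.0
```

>>> jog_arm --pt "1 0 0 0 0" --pt "1 0 0 0 0" --pt "1 0 0 0 0" --pt "1 0 0 0 0" --pt "1 0 0 0 0" --pt "1 0 0 0 0" --pt "1 0 0 0 0" --pt "1 0 0 0 0" --pt "1 0 0 0 0" --pt "1 0 0 0 0"

```text
time: 14.02
tool_pos: [0.5912, -0.0941, 0.2726]
tcp_rot: [-2.137, -2.302, 0.0]
wrist_force: [-0.5, 0.0, -0.0]
width: 0.998
grip_force: 0.0
```

```bash
python3 -c "
from h import *
look('3')"
```

```text
[ 0.5912 -0.0941  0.2727] 14.1167
tab top [ 0.5918 -0.0953  0.1883] ((0.5917105078697205, -0.0965348482131958), (0.016956165432929993, 0.029507426545023918), 4.826224327087402)
tab slope dz/dy -0.04239218064822174
beam 0.005 361 0.12773284930566156
beam 0.035 566 0.12974309978733922
beam 0.065 539 0.12980117870537985
beam 0.095 502 0.13024452781719853
beam 0.125 447 0.13028595038104693
beam 0.155 139 0.129646706271507
beam 0.185 12 0.13278168777413388
beam 0.215 319 0.1293791458885627
beam 0.245 234 0.14892398985824176
```

View pics/g3.png

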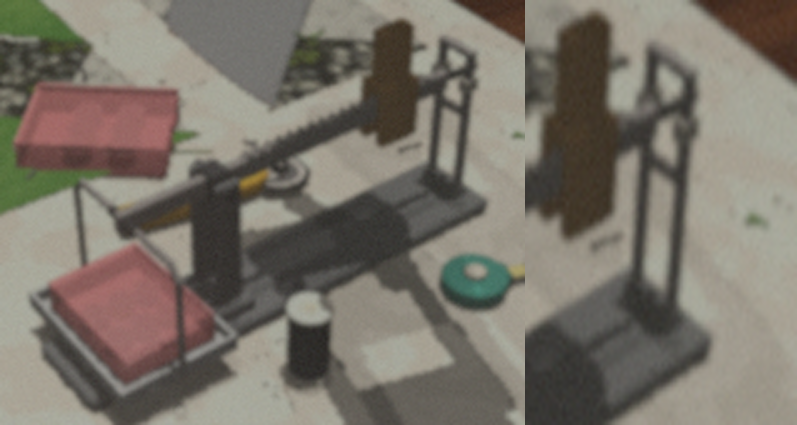

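The beam is now level: its heights stay between 0.1294 and 0.1303 from pivot to gauge, and the tab height gives a tilt of about -0.005. The poise moved one notch, and the beam end sits between the white plates at about (645,105) and (685,128) in the gauge panel. The gripper is clear, so I'm handing in.

```bash
python3 -c "
from workcell import bot
print(bot.finish_job())"
```

```text
the job is handed in; nothing more can be done
None
```

The poise sits at about the 0.120 m notch and the beam came to rest level, with the pointer at the white centre plates; the box and nearby things were not touched, and the job was handed in at about 14 s.

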